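# Pack a kit bin, heavy reel below and light fuse box on top

## Task

Pack the spares into the empty parts bin so that the light card box is not crushed: lay the heavy full reel of solder flat on the floor of the bin first, then lay the small card box of fuses flat on top of the reel, centred on it. Leave the tape roll where it lies.

Things in the scene. Friction and masses are not known exactly. Their poses are not given: they have to be found in the camera images.
- bin_floor (a point): Centre of the inner floor of the empty open-topped plastic parts bin, 2 mm above the worktop. The bin is 175 long (x) by 119 wide (y) by 74 mm high and does not move. This frame is the bin's: its low front wall (37 mm high) is at -x, the 74 mm back wall at +x, side walls (74 mm high at the back, sloping down towards the front) at +y and -y. Walls are about 3 mm thick; the floor inside is about 160 mm (x) by 106 mm (y), flat; z points up.
- reel_center (a point): Centre of the full reel of solder wire, half-way up: a solid pale grey flanged spool lying flat, 53 mm across and 24 mm high, the heavy part (about 250 g); z is its axis, up. Grip it across its flanges, any direction.
- fuses_center (a point): Centre of the small card box of fuses, half-way up: a closed beige card box 30 (x) by 50 (y) by 16 mm (z, up), the light part (about 30 g).
- tape_center (a point): Centre of the roll of adhesive tape, half-way up: a wide orange ring, 76 mm across and 19 mm high, loose. A bystander, not to be packed or moved.
Things that resemble listed ones, but are neither listed nor needed, are in the scene too. What is shaped like the part that bears reel_center but blue is not meant.

How it is judged:
By the outcome, as a careful person would: the job done as asked, in the order asked, and still so for the second after the job is handed in, with the robot touching nothing.
It also fails if it takes over 51 s, if anything falls off the work surface, if the arm or the gripper's body presses on something with over 40 N, if the wrist force passes 120 N, or if a joint passes its speed limit or range.

## Robot

A 7-joint arm with a two-finger parallel gripper is mounted at the origin on a cart in front of the work surface, level with it; the furniture and walls round the work are solid. World frame = base frame: x ahead of the robot, y to its left, z up, the work surface at z = 0. Lengths are in mm, angles in rad, forces in N, time in s.
With the tool pointing down it reaches from about 350 to 900 mm from the base axis. Payload 7.2 kg.
Tool frame: the origin (TCP) lies on the centre line of the jaws, within the pads' length; the fingertips stand 19 mm ahead of it and the grasp point (between the pads) is the TCP; z points along the fingers, y is the line along which they close (so a half turn about z gives the same grasp; the last joint's range is limited). The gripper opens to 85 mm and grips with 20 to 120 N. Pads are 22 mm wide; open, the fingers measure 114 mm over their backs; the gripper's body (76 mm by 85 mm) begins 54 mm behind the grasp point. The pads swing forward as they close: fully open they stand 13 mm farther back than shut.
Start: joints at [-0.068, 0.411, -0.013, 1.596, 0.006, 1.134, -0.082], TCP at [625.004, -0.011, 212.197] pointing down, gripper open.
Joint ranges: [-2.95, 2.95], [-0.29, 1.99], [-1.47, 1.44], [0.14, 2.54], [-1.03, 4.17], [0.13, 1.85], [-2.86, 2.86]. Speed limits (rad/s): [2.39, 2.39, 3.01, 3.01, 3.14, 3.14, 3.14].

## Interface

Orientations are given as a rotation vector (axis times angle).
In Python, from bench import manip gives the robot as it stands. The module is installed in compiled form; this text tells all that it offers. Calls block until the motion is done:
- manip.movep(position, orientation): joint-space move of the TCP to a pose.
- manip.movel(position, rate=150, frame=None, f_stop=None): straight line of the TCP; frame=None keeps the orientation; rate is the mean speed in mm/s. With f_stop (N) it stops when the force on the tool has changed by that much, and returns True; else False.
- manip.move_j(angles): joint-space move.
- manip.let_go() and manip.grab(): open the fingers fully, or close them until they stop; the grip force is fixed at half the most.
- manip.hold(seconds).
- manip.inverse_kinematics(position, orientation): joint angles nearest the present ones, or None.
- manip.grab_frame(name): name is "scene" or "side" or "wrist"; returns a dict with "color" (480x640x3 uint8, blue, green, red), "z_map" (480x640 float32, mm along the optical axis (not along the pixel's ray), 0 where there is no reading), "fov_y" (degrees; the focal length in pixels is half the picture's height over the tangent of half this angle, whatever the lens; pixels are square), "cx", "cy" (the principal point, pixels), "k1" (the pictures are not rectified: a ray, as slopes to the right and down, at radius r is drawn at 1 + k1 r^2 times it, then the intrinsics apply), "extrinsics" (4x4, takes a point from camera to world coordinates). Camera axes: x right, y down, z forward; pixel columns grow to the right and rows downward; lengths in mm; the calibration is good to about 2 mm. A picture is of the moment at which its call begins.
A pose or a line that the arm cannot do raises manip.Unreachable and nothing moves.
- manip.close_job(): hands the job in; it is judged then, once.
Trained networks look in the newest picture that a camera, given by its name, has taken for a name from the list of things; names that differ only in an ending like _2 or _b are one class to them, and where a whole thing is asked for, a point or a joint stands for the part that bears it (a point fixed in the world has none). Each returns a list of dicts, best first, with "score" (0 to 1); they miss things now and then, are a little off and sometimes report something else, mostly with a low value. They report only what shows in the picture. A call takes as long as a camera call. They do not tell look-alikes from the thing itself.
- manip.trace(camera, name): "region" (480x640 bool, what is visible of it) and "extent" ([left, top, width, height] in pixels, round what is visible of it).
Readings, each from a call of its own:
- manip.read_time(): time.
- manip.read_joint_pos(): joint angles.
- manip.read_dq(): joint speeds.
- manip.read_tau(): joint torques, N m.
- manip.read_eef_pos(): TCP position.
- manip.read_tcp_rot(): TCP orientation.
- manip.read_ft_force(): force on the tool from outside, world axes, zero at the start.
- manip.read_wrist_torque(): the same for the moment, N m.
- manip.read_gripper_width(): opening from 0.0 (shut) to 1.0 (fully open).
- manip.read_grip_force(): force on a finger pad.
Only numpy, scipy, OpenCV 4.12 (cv2) and the standard library are available. Lean on these libraries where they do the work, as an engineer would, in place of code of your own. Each camera call takes 0.05 s, during which the arm holds its last target. There are 200 camera calls.

## Working session

There is one attempt and no reset: what is moved stays moved. The work goes in short steps, each a Python script; the robot and the scene stay as the last script left them, time stands still between calls to the robot, and variables do not carry over. Pictures are saved under pics/ and viewed, at most 10 in all, crops included, and the job is handed in when it is done.

```bash
mkdir -p pics; cat > h.py <<'E'
import numpy as np, cv2
from bench import manip
def cloud(f):
    z=f["z_map"]; h,w=z.shape
    F=h/2/np.tan(np.radians(f["fov_y"])/2)
    K=np.array([[F,0,f["cx"]],[0,F,f["cy"]],[0,0,1]])
    u,v=np.meshgrid(np.arange(w),np.arange(h))
    p=cv2.undistortPoints(np.stack([u,v],-1).reshape(-1,1,2).astype(float),K,np.array([f["k1"],0,0,0,0])).reshape(h,w,2)
    P=np.dstack([p[...,0]*z,p[...,1]*z,z])
    E=np.array(f["extrinsics"])
    W=P@E[:3,:3].T+E[:3,3]
    W[z==0]=np.nan
    return W
E
python3 - <<'E'
from h import *
for c in ["scene","side","wrist"]:
    f=manip.grab_frame(c); cv2.imwrite(f"pics/{c}0.png",f["color"]); W=cloud(f)
    print(c,f["fov_y"],f["k1"],np.round(np.array(f["extrinsics"])[:3,3]))
    for n in ["bin_floor","reel_center","fuses_center","tape_center"]:
        try: r=manip.trace(c,n)
        except Exception as e: print(n,e); continue
        for d in r:
            m=W[d["region"]]; m=m[~np.isnan(m[:,0])]
            if len(m)==0: print(n,d["score"],d["extent"]);continue
            top=np.percentile(m[:,2],90); t=m[m[:,2]>top-6]
            print(n,round(d["score"],2),d["extent"],"topz",top.round(),"min",np.percentile(t[:,:2],2,axis=0).round(),"max",np.percentile(t[:,:2],98,axis=0).round())
a=[cv2.imread(f"pics/{c}0.png") for c in ["scene","side"]]
print(manip.read_time())
E
```

```text
scene 52.02158828698545 -0.13437689710032533 [133. 778. 806.]
bin_floor 0.91 [295.6, 172.6, 93.8, 88.3] topz 69.0 min [543. 169.] max [673. 296.]
reel_center 0.63 [294.5, 157.6, 22.4, 24.1] topz 26.0 min [737. 148.] max [783. 193.]
fuses_center 0.9 [372.6, 283.5, 13.7, 26.7] topz 17.0 min [388. 297.] max [429. 345.]
tape_center 0.87 [287.1, 304.1, 39.7, 43.6] topz 23.0 min [424. 429.] max [493. 498.]
side 52.61892478086958 -0.01766520840422315 [ 477. 1113.  439.]
bin_floor 0.76 [272.4, 186.0, 95.4, 61.0] topz 68.0 min [545. 171.] max [674. 297.]
reel_center 0.84 [395.3, 213.2, 22.9, 24.1] topz 23.0 min [388. 166.] max [433. 214.]
reel_center 0.82 [227.5, 202.8, 25.5, 24.9] topz 23.0 min [740. 147.] max [786. 196.]
fuses_center 0.7 [393.3, 249.5, 26.7, 19.7] topz 15.0 min [390. 300.] max [433. 347.]
tape_center 0.68 [355.4, 282.6, 50.5, 31.0] topz 21.0 min [427. 432.] max [497. 501.]
wrist 60.190537533014016 0.018590625152072878 [624.  69. 373.]
bin_floor 0.73 [157.5, 1.0, 91.4, 11.3] topz 29.0 min [508. 155.] max [528. 161.]
reel_center 0.88 [457.3, 0.6, 79.5, 32.6] topz 24.0 min [740. 145.] max [782. 161.]
reel_center 0.73 [27.4, 0.0, 37.0, 6.6] topz 2.0 min [397. 163.] max [421. 167.]
0.75
```

```bash
python3 - <<'E'
import cv2
a=cv2.imread("pics/scene0.png")[110:390,220:480]; b=cv2.imread("pics/side0.png")[150:350,200:480]
a=cv2.resize(a,(557,600)); cv2.imwrite("pics/a.png",a)
cv2.imwrite("pics/b.png",cv2.resize(b,(800,571)))
E
```

```text
(no output)
```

View pics/scene0.png

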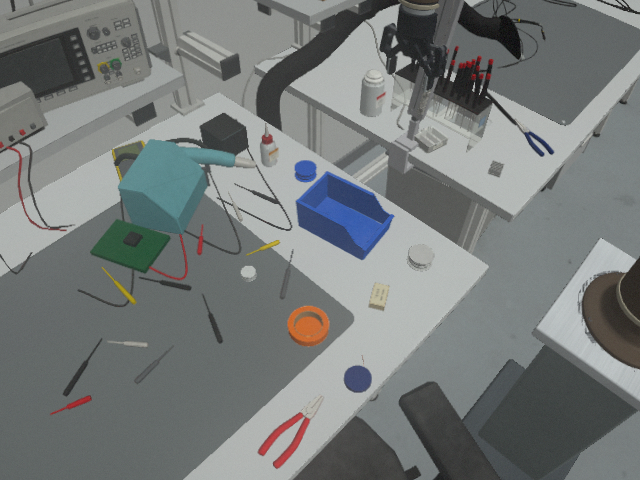

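View pics/b.png

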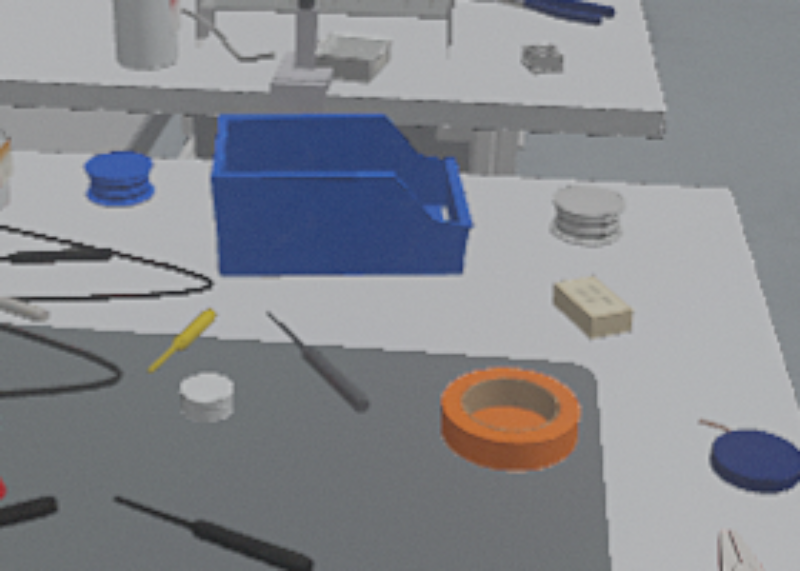

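The scene picture shows the pale grey reel at (420,257), or (406,225) in the side view. It could be confused with:
- the blue reel at (306,171)
- the small white stack at (248,273)
- the navy disc at (357,379), which is only vaguely similar

By the description I choose the grey reel. The other objects are the box at (379,295), the bin at (343,215) with its low front to the right (-x), and the tape at (308,325).

```bash
cat >> h.py <<'E'
def find(c,n,near=None,zmin=None,zmax=None,f=None):
    f=f or manip.grab_frame(c); W=cloud(f)
    best=None
    for d in manip.trace(c,n):
        m=W[d["region"]]; m=m[~np.isnan(m[:,0])]
        if len(m)<20: continue
        if near is not None and np.hypot(*(np.median(m[:,:2],0)-near))>50: continue
        t=m[(m[:,2]>zmin)&(m[:,2]<zmax)] if zmin is not None else m
        if len(t)<10: continue
        return d,m,cv2.minAreaRect(t[:,:2].astype(np.float32)),np.median(t,0)
E
python3 - <<'E'
from h import *
print(manip.read_tcp_rot(), np.round(np.array(manip.grab_frame("wrist")["extrinsics"]),3).tolist())
for c in ["scene","side"]:
    for n,near,a,b in [("bin_floor",[600,230],25,90),("bin_floor",[600,230],-5,8),("reel_center",[411,190],17,35),("fuses_center",[411,322],11,25)]:
        r=find(c,n,np.array(near),a,b)
        if r: print(c,n,[np.round(x,1) for x in r[2]],r[3].round(1))
f=manip.grab_frame("scene"); W=cloud(f)
m=W.reshape(-1,3); m=m[~np.isnan(m[:,0])]
for z0,z1 in [(62,80),(45,60)]:
    t=m[(abs(m[:,0]-590)<120)&(abs(m[:,1]-232)<90)&(m[:,2]>z0)&(m[:,2]<z1)]
    print(z0,[np.round(x,1) for x in cv2.minAreaRect(t[:,:2].astype(np.float32))])
cv2.imwrite("pics/crop.png",cv2.resize(f["color"][225:325,340:460],None,fx=4,fy=4,interpolation=cv2.INTER_CUBIC))
E
```

```text
[2.22141181e+00 2.22138167e+00 1.58642204e-04] [[1.0, 0.0, 0.0, 624.077], [0.0, -0.962, -0.272, 68.688], [0.0, 0.272, -0.962, 372.681], [0.0, 0.0, 0.0, 1.0]]
scene bin_floor [array([584.5, 228.3]), array([175.6, 118. ]), np.float64(9.0)] [602.3 236.9  49.3]
scene bin_floor [array([589.3, 229.4]), array([178.4, 115.9]), np.float64(8.6)] [579.8 205.6   2.3]
scene reel_center [array([408., 189.]), array([49.6, 50.4]), np.float64(36.6)] [406.8 189.6  24.1]
scene fuses_center [array([409.8, 319.5]), array([29.9, 53.9]), np.float64(27.3)] [408.6 322.   15.6]
side bin_floor [array([586.2, 229.1]), array([173.1, 121.8]), np.float64(8.5)] [598.1 276.4  47.8]
side bin_floor [array([592.3, 192.8]), array([199. , 193.1]), np.float64(8.6)] [558.5 281.    2.9]
side reel_center [array([410.8, 191.1]), array([51.4, 51.1]), np.float64(16.7)] [411.7 194.2  22.4]
side fuses_center [array([412.2, 321.6]), array([31.5, 50.8]), np.float64(29.1)] [412.2 324.   14.5]
62 [array([605.6, 231.4]), array([134.9, 119.3]), np.float64(9.1)]
45 [array([598.7, 230.5]), array([144.8, 117.3]), np.float64(9.4)]
```

View pics/crop.png

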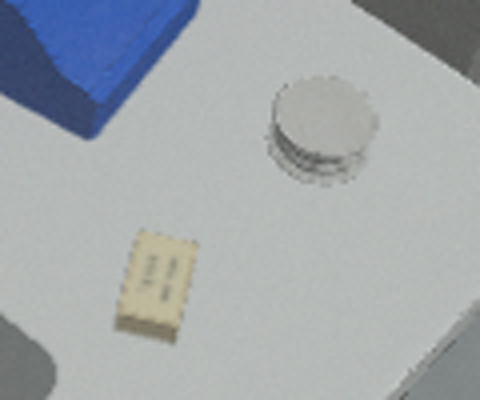

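The crop confirms the pale grey reel at about (325,130) in the crop and the beige box at (157,285). I'll go above the reel and take a close look.

```bash
cat >> h.py <<'E'
from scipy.spatial.transform import Rotation as R
def ori(deg): return (R.from_euler("z",deg,degrees=True)*R.from_rotvec([np.pi/2**.5,np.pi/2**.5,0])).as_rotvec()
BIN=np.array([585.5,228.7]); BY=9.0
E
python3 - <<'E'
from h import *
manip.movep([410,190,160],ori(BY))
f=manip.grab_frame("wrist"); cv2.imwrite("pics/w1.png",f["color"])
r=find("wrist","reel_center",np.array([410,190]),18,35,f)
if r: print(r[0]["extent"],r[2],r[3], np.median(r[1],0))
r=find("wrist","fuses_center",None,11,25,f)
if r: print(r[0]["extent"],r[2],r[3])
r=find("wrist","bin_floor",None,45,85,f)
if r: print(r[0]["extent"],r[2],r[3])
print(manip.read_time(),manip.read_joint_pos())
E
```

```text
[279.9, 188.4, 69.7, 74.1] ((408.7971496582031, 188.54116821289062), (51.50501251220703, 52.21321487426758), 69.34297180175781) [408.5081575  189.15290918  23.29389542] [408.49811339 190.2623546   23.247671  ]
[314.1, 1.2, 66.9, 81.7] ((409.9891052246094, 319.2293395996094), (30.691368103027344, 50.36886978149414), 28.303123474121094) [410.11179543 319.00401729  14.97991156]
[437.6, 127.0, 202.0, 190.0] ((579.0640869140625, 226.8303680419922), (107.56190490722656, 114.59860229492188), 9.551782608032227) [573.33819261 177.09766076  72.41389674]
2.975 [-0.38241009  0.18600534 -0.17629732  2.05010298  0.0412424   0.90843565
 -0.42602328]
```

View pics/w1.png

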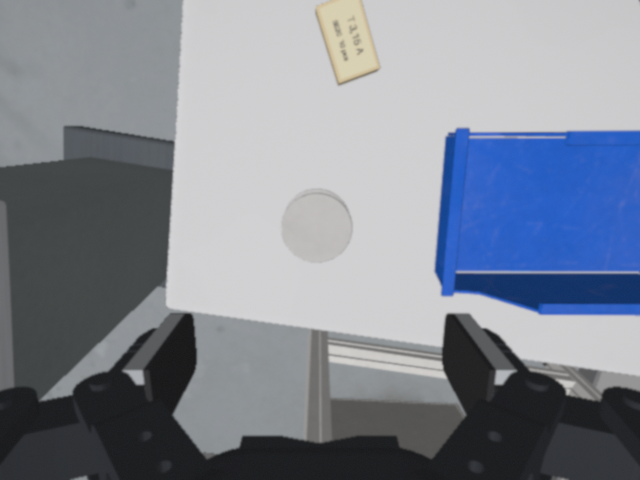

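The wrist view shows the reel at (316,226), the box at (347,41) and the bin at right, lined up with the tool. Next I grasp the reel at (408.8,189).

```bash
python3 - <<'E'
from h import *
print(manip.movel([408.8,189,60],rate=150), manip.movel([408.8,189,23],rate=60,f_stop=15))
manip.grab()
print(manip.read_eef_pos(),manip.read_gripper_width(),manip.read_grip_force())
manip.movel([408.8,189,50],rate=80); print(manip.read_ft_force())
manip.movel([408.8,189,150],rate=200)
manip.movep([*BIN,150],ori(BY))
f=manip.grab_frame("wrist"); cv2.imwrite("pics/w2.png",f["color"])
W=cloud(f); m=W.reshape(-1,3); m=m[~np.isnan(m[:,0])]
t=m[(m[:,2]>45)&(m[:,2]<78)&(np.hypot(*(m[:,:2]-BIN).T)<130)]
q=(t[:,:2]-BIN)@R.from_euler("z",BY,degrees=True).as_matrix()[:2,:2]
print("x",np.percentile(q[:,0],[1,5,95,99]),"y",np.percentile(q[:,1],[1,5,95,99]))
print(manip.read_gripper_width(),manip.read_grip_force(),manip.read_time())
E
```

```text
False False
[408.76437259 188.97037091  22.97980948] -0.0008438771910593847 0.0
[0.35253744 0.17910662 0.00149522]
x [-51.12729357 -37.40921518  83.90567545  85.21628129] y [-57.71195407 -56.05756661  55.51668919  56.09566606]
-0.0036152230334401954 0.0 7.2667
```

View pics/w2.png

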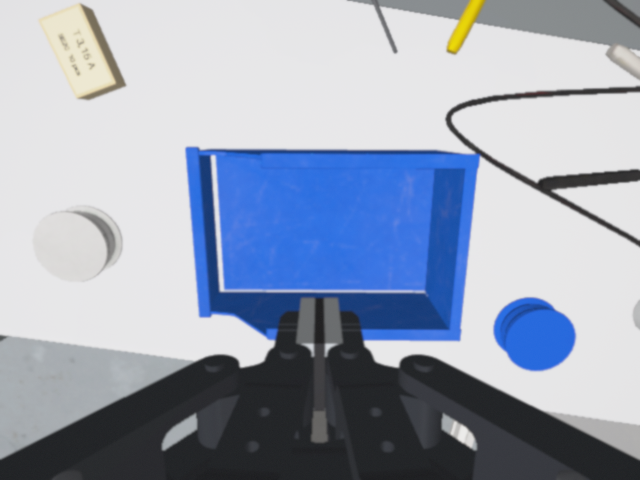

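The gripper shut on nothing (width 0). In this view the reel is still on the table at (75,245). I'll see whether it moved.

```bash
python3 - <<'E'
from h import *
for c in ["scene","side","wrist"]:
    f=manip.grab_frame(c); 
    if c=="side": cv2.imwrite("pics/s2.png",cv2.resize(f["color"][170:300,240:460],None,fx=3.5,fy=3.5,interpolation=cv2.INTER_CUBIC))
    for d in manip.trace(c,"reel_center"):
        m=cloud(f)[d["region"]]; m=m[~np.isnan(m[:,0])]; 
        if len(m)<20: continue
        t=m[m[:,2]>np.percentile(m[:,2],90)-5]
        print(c,d["score"],d["extent"],np.percentile(m[:,2],[5,50,95]).round(1),[np.round(x,1) for x in cv2.minAreaRect(t[:,:2].astype(np.float32))])
print(manip.read_gripper_width(),manip.read_eef_pos(),manip.read_time())
E
```

```text
scene 0.64 [406.6, 243.6, 26.4, 28.3] [ 1.9 23.4 26.3] [array([408.3, 188.6]), array([49.4, 50.9]), np.float64(36.0)]
scene 0.59 [295.7, 160.1, 20.8, 22.3] [ 1.6 23.3 26.6] [array([762.2, 171. ]), array([46.7, 51.1]), np.float64(66.4)]
side 0.93 [394.9, 214.0, 25.9, 23.1] [ 0.2 20.1 23.5] [array([409.4, 189.7]), array([53.6, 48.8]), np.float64(89.3)]
side 0.74 [229.2, 202.5, 26.0, 23.1] [-1.8 15.8 23.4] [array([762.2, 171.7]), array([52. , 49.9]), np.float64(89.7)]
wrist 0.79 [490.3, 295.6, 78.4, 71.3] [ 0.9 23.  24.2] [array([761.3, 170.5]), array([51.9, 52.4]), np.float64(65.7)]
wrist 0.73 [30.8, 203.8, 89.3, 74.4] [ 1.1 23.  24.3] [array([409.3, 189.4]), array([52.9, 51. ]), np.float64(9.0)]
-0.005041792015912363 [585.11703116 228.76659888 150.55761323] 7.5667
```

View pics/s2.png

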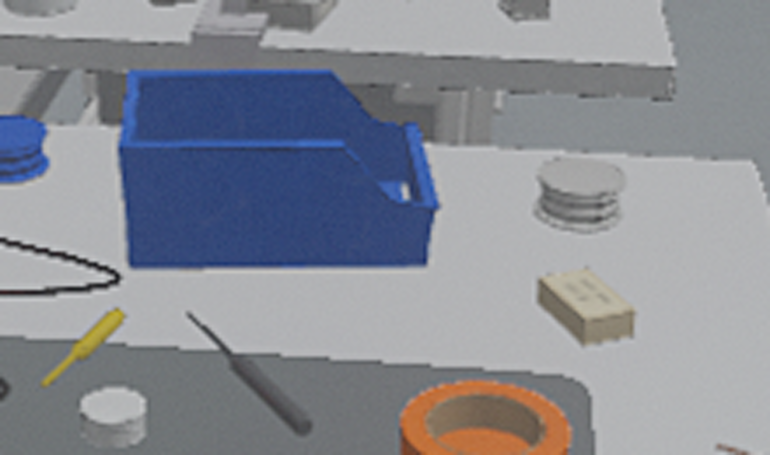

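The reel hasn't moved (409,189.3), so the fingers must have closed above it. I'll measure where the fingertips really are, shut and open, with the wrist depth.

```bash
python3 - <<'E'
from h import *
def tips(tag):
    f=manip.grab_frame("wrist"); W=cloud(f); p=np.array(manip.read_eef_pos())
    q=(W-p)@R.from_rotvec(manip.read_tcp_rot()).as_matrix()   # tool coords
    m=(f["z_map"]>0)&(f["z_map"]<260)&(q[...,2]<45)&(q[...,2]>-30)
    t=q[m]; print(tag,len(t))
    if len(t): 
        a=t[np.argsort(-t[:,2])[:200]]; print("tip z",np.percentile(t[:,2],[90,99,100]).round(1),"x",np.percentile(a[:,0],[5,95]).round(1),"y",np.percentile(a[:,1],[5,50,95]).round(1))
    return f
tips("shut"); manip.let_go(); f=tips("open"); print(manip.read_gripper_width(),manip.read_time())
E
```

```text
shut 568
tip z [-23.2 -21.6 -21. ] x [ 6.7 11.2] y [-11.   -1.    8.9]
open 0
1.0006841478519766 8.45
```

Wrist depth and picture geometry put the shut tips about 20 mm behind the reported TCP, not 19 mm ahead. I'll go back over the reel and look from the side before going lower.

```bash
python3 - <<'E'
from h import *
manip.movep([409,189.3,100],ori(BY))
print(manip.movel([409,189.3,23],rate=100,f_stop=15),manip.read_eef_pos())
f=manip.grab_frame("side"); W=cloud(f); m=W.reshape(-1,3); m=m[~np.isnan(m[:,0])]
t=m[(np.abs(m[:,0]-409)<75)&(np.abs(m[:,1]-189)<22)&(m[:,2]>8)&(m[:,2]<130)]
for s in (-1,1):
    a=t[(s*(t[:,0]-409)>30)]; print(s,len(a),np.percentile(a[:,2],[1,5,20,50]).round(1) if len(a) else "", np.percentile(a[:,0],[5,95]).round() if len(a) else "")
cv2.imwrite("pics/s3.png",cv2.resize(f["color"][120:280,330:480],None,fx=3.7,fy=3.7,interpolation=cv2.INTER_CUBIC))
print(manip.read_time())
E
```

```text
False [409.42240563 189.54480083  23.31598651]
-1 442 [ 54.7  60.9  76.5 103.3] [339. 374.]
1 342 [ 57.   63.3  77.7 103.9] [443. 482.]
10.1917
```

View pics/s3.png

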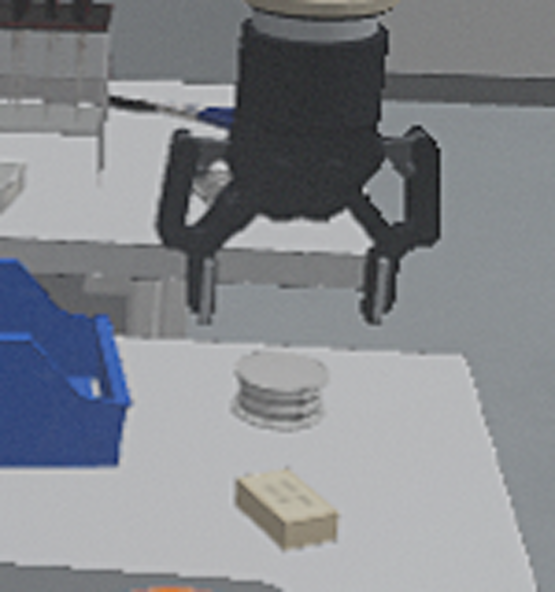

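The side view shows the open tips at about z=55 with the TCP reported at 23, so the reported TCP lies about 39 mm beyond the true grasp point. The jaws are centred on the reel sideways. I'll correct z by that offset.

```bash
cat >> h.py <<'E'
OFF=-39.0  # reported TCP z minus true grasp-point z
E
python3 - <<'E'
from h import *
print(manip.movel([409,189.3,23+OFF],rate=60,f_stop=8),manip.read_eef_pos())
manip.grab()
print(manip.read_gripper_width(),manip.read_grip_force())
manip.movel([409,189.3,50+OFF],rate=80); print(manip.read_ft_force(),manip.read_gripper_width())
manip.movel([409,189.3,150+OFF],rate=200)
f=manip.grab_frame("side"); W=cloud(f)
cv2.imwrite("pics/s4.png",cv2.resize(f["color"][100:280,330:480],None,fx=3.3,fy=3.3,interpolation=cv2.INTER_CUBIC))
print(manip.read_ft_force(),manip.read_time())
E
```

```text
False [409.00045888 189.35068131 -16.05283385]
0.5963394274668923 60.89213848114014
[ 0.11799131 -0.45926162 -1.85628985] 0.5888696443046967
[-0.07322408  0.58922314 -2.72519233] 12.6167
```

```bash
python3 - <<'E'
from h import *
manip.movep([*BIN,160+OFF],ori(BY))
print(manip.movel([*BIN,35+OFF],rate=120,f_stop=20))
print(manip.movel([*BIN,22.5+OFF],rate=20,f_stop=5),manip.read_eef_pos(),manip.read_ft_force())
manip.let_go()
print(manip.movel([*BIN,160+OFF],rate=150,f_stop=20))
f=manip.grab_frame("wrist"); cv2.imwrite("pics/w5.png",f["color"])
r=find("wrist","reel_center",BIN,18,40,f)
if r: print(r[2],r[3])
r=find("wrist","fuses_center",None,11,25,f)
if r: print(r[2],r[3])
print(manip.read_time())
E
```

```text
False
True [585.63489104 228.71066051 -12.72224018] [-0.63688062 -0.78980816  6.02545063]
False
((584.6402587890625, 227.84951782226562), (51.46501922607422, 52.074302673339844), 32.069541931152344) [584.27324477 228.52690608  25.69514092]
((410.5380554199219, 318.9335632324219), (31.087745666503906, 49.73402404785156), 28.13481330871582) [411.48405744 319.06721612  14.92295902]
16.6833
```

View pics/w5.png

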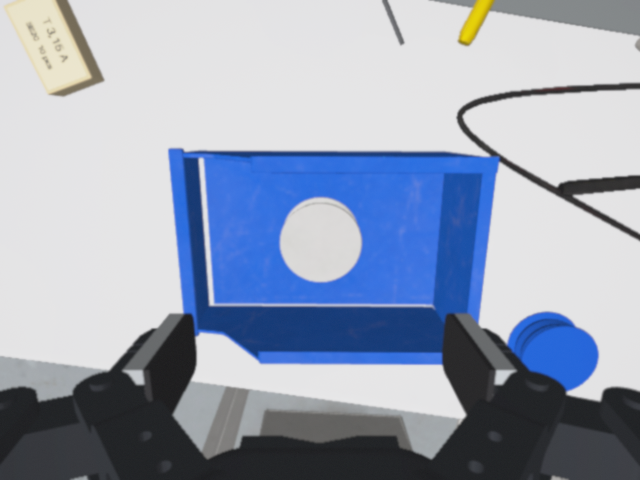

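The wrist view shows the reel lying flat in the middle of the bin at (320,240), with its top at z≈25.7. Now the box.

```bash
python3 - <<'E'
from h import *
B=[410.2,319.2]; A=28.2
manip.movep([*B,110+OFF],ori(A))
f=manip.grab_frame("wrist"); r=find("wrist","fuses_center",np.array(B),11,25,f)
if r: print(r[2],r[3])
print(manip.movel([*B,19+OFF],rate=80,f_stop=8))
manip.grab(); print(manip.read_eef_pos(),manip.read_gripper_width(),manip.read_grip_force())
manip.movel([*B,120+OFF],rate=120); print(manip.read_ft_force(),manip.read_gripper_width())
C=[584.7,228.2]
manip.movep([*C,160+OFF],ori(BY))
f=manip.grab_frame("wrist"); cv2.imwrite("pics/w6.png",f["color"])
r=find("wrist","fuses_center",None,None,None,f)
if r: print(r[2],r[3])
print(manip.read_time(),manip.read_gripper_width())
E
```

```text
((409.875732421875, 319.1090393066406), (30.093717575073242, 50.14036560058594), 27.98468780517578) [409.24440169 320.53317459  15.02556207]
False
[410.73866346 319.60717092 -19.22276963] 0.3333786623342554 63.6591867696103
[ 0.16833864 -0.86247335 -1.16301741] 0.3335521255019367
((582.672607421875, 228.23658752441406), (30.15919303894043, 50.91246032714844), 9.308111190795898) [582.15073291 232.92547174 154.10107277]
21.3583 0.3361603434461441
```

View pics/w6.png

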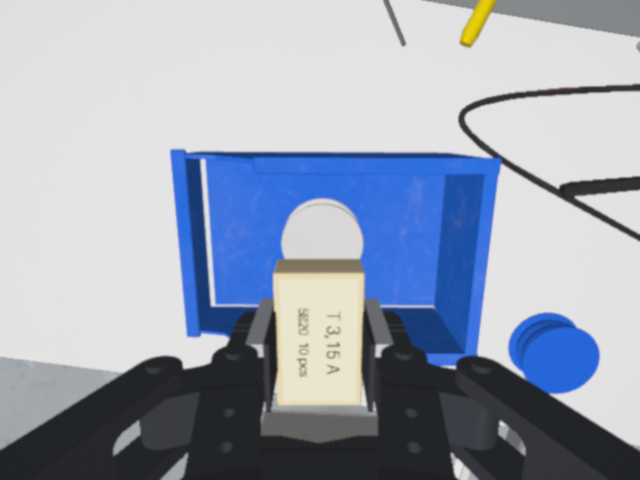

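The box is held level at (319,340). It sits about 1.5 mm towards -x of the reel's centre, so I shift by that and place it.

```bash
python3 - <<'E'
from h import *
C=[586.2,228.0]
manip.movel([*C,150+OFF],rate=60)
print(manip.movel([*C,52+OFF],rate=100,f_stop=15))
manip.hold(0.2)
print(manip.movel([*C,41+OFF],rate=15,f_stop=3),manip.read_eef_pos(),manip.read_ft_force())
manip.let_go()
print(manip.movel([*C,160+OFF],rate=120,f_stop=20))
f=manip.grab_frame("wrist"); cv2.imwrite("pics/w7.png",f["color"])
for n,a,b in (("fuses_center",34,55),("reel_center",15,32),("tape_center",10,30)):
    r=find("wrist",n,None if n=="tape_center" else BIN,a,b,f)
    if r: print(n,r[2],r[3])
print(manip.read_time())
E
```

```text
False
True [586.31263809 228.05011427   7.77596473] [0.201182   0.39668961 4.95889289]
False
fuses_center ((584.9998168945312, 227.5207061767578), (30.096763610839844, 50.09197998046875), 9.102798461914062) [584.87262281 228.93847513  41.90328022]
reel_center ((583.59326171875, 230.9088134765625), (52.016414642333984, 45.51209259033203), 11.262171745300293) [570.91885646 228.80322906  25.66441217]
25.3583
```

View pics/w7.png

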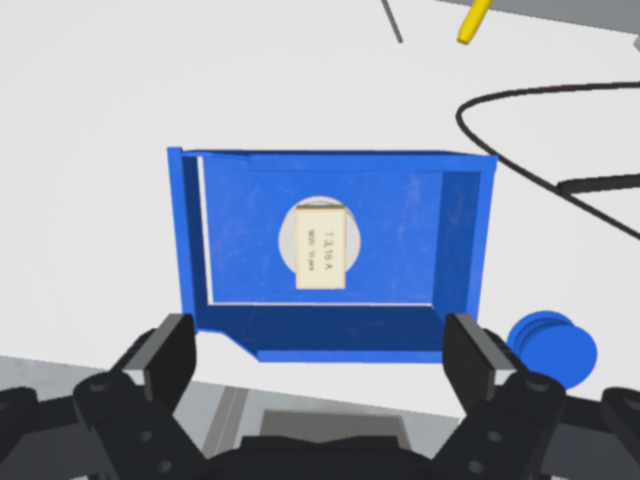

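The box lies flat on the reel at (320,248), with its top at z≈42 and its centre (585,227.5) within about 1 mm of the reel's (584.7,228). The gripper is clear, so I'm handing in.

```bash
python3 -c "
from h import *
print(manip.close_job())"
```

```text
the job is handed in; nothing more can be done
None
```

The job is handed in at about 25 s: the grey reel lies flat on the bin floor, the fuse box lies flat on top within about 1 mm of its centre, and I never went near the tape roll; the first grasp closed on nothing because the reported TCP is about 39 mm beyond the true grasp point, which I corrected for.

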